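# Shut the photometer cover and start the reading

## Robot

A 6-joint arm with a two-finger parallel gripper is mounted at the origin on the work surface. World frame = base frame: x ahead of the robot, y to its left, z up, the work surface at z = 0. Lengths are in m, angles in rad, forces in N, time in s.
With the tool pointing down it reaches from about 0.3 to 0.95 m from the base axis. Payload 3.1 kg.
Tool frame: the origin (TCP) lies between the finger pads; the fingertips stand 11 mm ahead of it and the grasp point (between the pads) lies 8 mm behind it; z points along the fingers, y is the direction in which the jaws open and shut (so a half turn about z gives the same grasp; the last joint's range is limited). The gripper opens to 85 mm and grips with 20 to 120 N. Pads are 22 mm wide; open, the fingers measure 114 mm over their backs; the gripper's body (76 mm by 85 mm) begins 54 mm behind the grasp point. The pads swing forward as they close: fully open they stand 13 mm farther back than shut.
Start: joints at [1.185, 0.308, 1.634, -0, 1.2, -0.07], TCP at [0.194, 0.594, 0.242] pointing down, gripper open.
Joint ranges: [-3.06, 3.06], [-0.79, 1.96], [0.05, 2.63], [-1.19, 4.34], [0.05, 2.64], [-2.94, 2.94]. Speed limits (rad/s): [2.79, 2.79, 3.14, 3.14, 3.14, 3.14].

## Interface

Orientations are given as a unit quaternion [x, y, z, w].
In Python, from workcell import monitor, viewer, order gives the robot as it stands.
- The arm moves only by the tool servo_tool, never from a script. Its argument "targets" is a list of rows, each a list of 2 entries, a list of its own where there are three numbers: the shift along the tool's x, y, z in m, then the turn, a rotation vector about the tool's x, y, z in degrees. In form: [[[tx, ty, tz], [rx, ry, rz]], ...]. A call has 1 to 5 rows; each row shifts and turns the pose as measured when the row begins, along the tool's axes as they then stand; what a row does not reach is not made up. A row lasts 1/8 s, in which the tool goes at most 62.5 mm and 10.7 degrees, less where a joint would pass 70% of its speed; a pose out of reach is approached as far as the arm can. A call is refused whole if a number of a shift passes 0.0625 or a number of a turn 10.7, either way. A call with a gripper value outside its range is refused whole. "jaw" is the finger opening in m, from 0 to 0.0854, set as the call begins (left out, the last holds). The fingers move at their own pace and stop on an object; the grip force is fixed at half the most. Time passes only in rows, so rows that do not move let the fingers close. It gives the time, the measured TCP pose, the force and the opening at its end, in the units of the state.
- monitor.state(): the state, without advancing time (a new reading comes with each control period).
- viewer.get_image(name): name is "side" or "top" or "wrist"; returns the picture (420x560x3 uint8, blue, green, red); there is no depth.
- viewer.get_calibration(name): a dict with "intrinsics" (3x3 intrinsics, pixels), "rvec" (rotation vector, rad) and "tvec" (3), from world to camera coordinates, as OpenCV has them. Camera axes: x right, y down, z forward; pixel columns grow to the right and rows downward; lengths in m; the calibration is good to about 2 mm. A picture is of the moment at which its call begins: read the wrist's pose just before it. get_calibration takes no time and is no camera call; for the wrist camera it gives the pose at the moment of the call.
- order.close_job(): hands the job in, once; it reports no verdict.
The state is a dict: "t": time; "q": joint angles; "joint_vel": joint speeds; "tau": joint torques, N m; "ee_pos": TCP position; "tcp_rot": TCP orientation; "force": force on the tool from outside, world axes, zero at the start; "wrist_torque": the same for the moment, N m; "opening": finger opening in m.
Only numpy, scipy, OpenCV 4.12 (cv2) and the standard library are available. Lean on these libraries where they do the work, as an engineer would, in place of code of your own. Each camera call takes 0.05 s, during which the arm holds its last target. There are 200 camera calls.

## Task

The sample vial is already in the photometer: with the fingertips, gently push the sliding cover fully shut over it, without slamming it, and then press the large round measure key all the way down and let it go. Leave the small power key alone, do not lift the vial, and pick up or knock nothing of the bottles, beaker and tube rack around the instrument.

Things in the scene. Friction and masses are not known exactly. Their poses are not given: they have to be found in the camera images.
- photometer: White and grey bench photometer, fixed, 240 mm (its x) by 320 mm (its y), flat deck 110 mm above the bench. Origin: centre of its underside, z up; its front edge (-x, the keys' side) faces roughly towards the robot. On the deck: the sliding cover, two keys near the front edge, and along the far edge (its x 82 to 116 mm, y -150 to 150 mm) a display strip 12 mm high.
- cover (a joint): Travel of the black sliding cover, m: 0 = fully shut over the well, against its stop; grows as it opens along the photometer's +y, to 0.085. Starts 0.05 to 0.08 open: push it along the photometer's -y. Friction about 2 N plus 4 N per m/s; it stays where it is left, with no catch or spring, and cannot be lifted off. Counts as shut below 4 mm.
- cover_end (a point): Centre of the cover's flat outer end face (100 mm along the photometer's x, 24 mm high, looking along its +y), the face to push; 123.5 mm above the bench, and with the cover shut at the photometer's (20, -7.5) mm. The cover is 95 mm long in y, underside 1.5 mm over the deck, top 135.5 mm above the bench. Beyond this face the deck is bare up to its edge at y = 160 mm.
- measure_key (a joint): Downward travel of the measure key, the larger of the two round dark grey keys, in m: 0 = up, 0.006 = fully down; sprung, about 5 N at full travel, springs back when released. Counts as pressed beyond 4 mm.
- measure_key_top (a point): Centre of the top face of the measure key, a round key 30 mm across in a low black housing, pressed straight down; at the photometer's (-82, -75) mm in plan.
- power_key (a joint): Downward travel of the power key, the smaller round key, in m: 0 = up, 0.006 = fully down, sprung, 5 N. Not to be pressed.
- power_key_top (a point): Centre of the top face of the power key, 16 mm across, at the photometer's (-82, 55) mm in plan. Not to be pressed.
- vial: Sample vial, a round glass jar 25 mm across and 50 mm high, standing loose in a square well 34 mm wide and 55 mm deep centred at the photometer's (20, -55) mm; its top is 5 mm below the deck, partly under the open cover. Origin: centre of its underside. It stays where it is.
- reagent_bottle: Amber glass bottle, 68 mm across, 150 mm high, on the bench beside the photometer. Origin: centre of its underside. Bystander.
- beaker: Glass beaker, 72 mm across the rim, 95 mm high, on the bench beside the photometer. Origin: centre of its underside. Bystander.
- wash_bottle: White plastic wash bottle, 64 mm across, 168 mm high with its bent spout, which points 45 mm along its -x; on the bench beside the photometer. Origin: centre of its underside. Bystander.
- tube_rack: Aluminium rack of capped test tubes, 85 by 253 mm, 104 mm high, on the bench behind the photometer (its +x side). Origin: centre of its underside. Bystander.

How it is judged:
By the outcome, as a careful person would: the job done as asked, in the order asked, and still so for the second after the job is handed in, with the robot touching nothing.
It also fails if it takes over 37 s, if anything falls off the work surface, if the arm or the gripper's body presses on something with over 40 N, if the wrist force passes 120 N, or if a joint passes its speed limit or range.

## Working session

There is one attempt and no reset: what is moved stays moved. The work goes in short steps, Python scripts to look and compute and a tool call to move; the robot and the scene stay as the last step left them, time stands still between calls to the robot, and variables do not carry over. Pictures are saved under pics/ and viewed, about 8 in all and at most 12, crops included, and the job is handed in when it is done.

Besides the shell and the picture viewer there is one more tool, called after "Request:" by a JSON object that holds its "fn" and its "kwargs". servo_tool: Moves the arm, as the interface text tells. Its arguments: {"type":"object","properties":{"targets":{"type":"array","items":{"type":"array"}},"jaw":{"type":"number"}},"required":["targets"]}

```bash
mkdir -p pics
python3 - <<'E'
from workcell import monitor, viewer
import cv2, numpy as np
s=monitor.state(); print(s['t'],s['ee_pos'],s['tcp_rot'],s['opening'])
a=[viewer.get_image(n) for n in("side","top","wrist")]
for n,i in zip(("side","top","wrist"),a): cv2.imwrite(f'pics/{n}0.png',i)
for n in("side","top","wrist"): print(n,viewer.get_calibration(n))
E
```

```text
0.0 [0.1938358  0.59335024 0.24103347] [ 1.57250863e-01  9.87558001e-01 -1.13658109e-03 -2.62281388e-04] 0.0854647717547694
side {'intrinsics': array([[438.68883895,   0.        , 286.81639098],
       [  0.        , 438.68883895, 202.40438964],
       [  0.        ,   0.        ,   1.        ]]), 'rvec': array([ 2.30753565, -0.2626878 ,  0.13395503]), 'tvec': array([-0.60541702,  0.19653774,  0.93080891])}
top {'intrinsics': array([[455.96820331,   0.        , 273.83467898],
       [  0.        , 455.96820331, 209.59814925],
       [  0.        ,   0.        ,   1.        ]]), 'rvec': array([ 2.13967763, -2.20135531,  0.12106468]), 'tvec': array([0.03876447, 0.60813307, 1.10646086])}
wrist {'intrinsics': array([[364.99132144,   0.        , 280.21055105],
       [  0.        , 364.99132144, 212.79225614],
       [  0.        ,   0.        ,   1.        ]]), 'rvec': array([-2.31561127, -1.68065846, -0.2753053 ]), 'tvec': array([-0.62293026, -0.04272251,  0.38213617])}
```

View pics/top0.png

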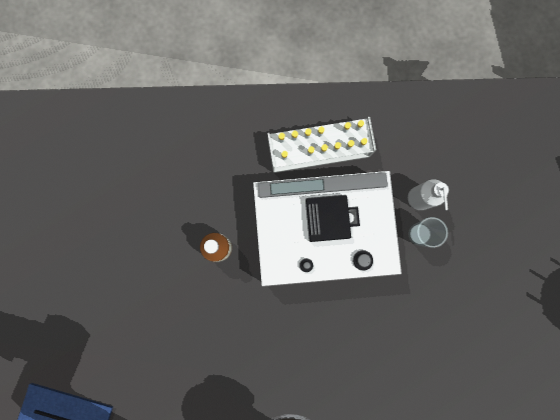

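View pics/side0.png

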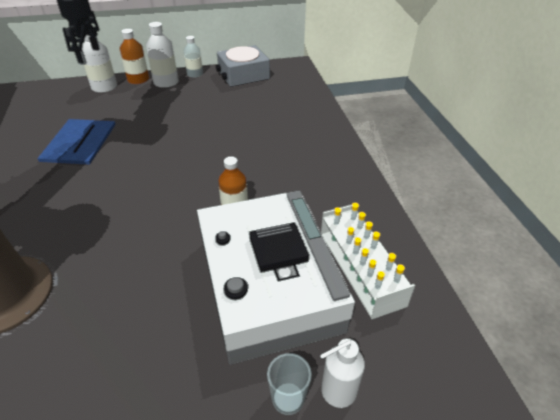

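The top view shows the photometer deck with front corners at about (401,273) and (263,285). The measure key is at (363,260), the power key at (306,265), and the black cover spans x 306–351, y 195–241 with its outer end on the left. The side view shows the measure key at (235,287) and the power key at (223,238). The surroundings are clear.

```bash
cat > h.py <<'E'
import cv2, numpy as np
from workcell import viewer
def cal(n):
    c=viewer.get_calibration(n); R=cv2.Rodrigues(c['rvec'])[0]
    return c['intrinsics'],R,np.array(c['tvec']).ravel()
def ray(c,p):
    K,R,t=c; d=R.T@np.linalg.solve(K,[p[0],p[1],1.]); return -R.T@t,d
def onz(c,p,z):
    o,d=ray(c,p); return o+d*(z-o[2])/d[2]
def two(c1,p1,c2,p2):
    o1,d1=ray(c1,p1);o2,d2=ray(c2,p2)
    s=np.linalg.lstsq(np.c_[d1,-d2],o2-o1,rcond=None)[0]
    a,b=o1+s[0]*d1,o2+s[1]*d2; return (a+b)/2,np.linalg.norm(a-b)
E
python3 - <<'E'
from h import *
T=cal('top'); S=cal('side')
im=cv2.imread('pics/top0.png'); roi=im[165:295,240:410]
m=(roi.min(2)>150).astype(np.uint8)
cs=max(cv2.findContours(m,0,1)[0],key=cv2.contourArea)
h=(cv2.convexHull(cs).reshape(-1,2)+[240,165]).astype(float)
W=np.array([onz(T,p,.11)[:2] for p in h])
r=cv2.minAreaRect(W.astype(np.float32)); print('rect',r, cv2.boxPoints(r))
def blobs(f,x0,y0,x1,y1,lo):
    g=cv2.imread(f)[y0:y1,x0:x1].max(2); mm=(g<lo).astype(np.uint8)
    n,l,st,ce=cv2.connectedComponentsWithStats(mm)
    for i in range(1,n):
        if st[i,4]>60: print(f,st[i]+[x0,y0,0,0,0],ce[i]+[x0,y0])
blobs('pics/top0.png',290,195,378,274,110)
blobs('pics/side0.png',210,225,310,300,110)
c=cv2.resize(np.hstack([im[190:280,290:380],cv2.imread('pics/side0.png')[220:310,205:315]]),None,fx=4,fy=4,interpolation=2)
cv2.imwrite('pics/c1.png',c)
E
```

```text
rect ((0.5563046336174011, -0.0980362594127655), (0.24076367914676666, 0.32129907608032227), 3.2865242958068848) [[ 0.42691085  0.05544767]
 [ 0.4453307  -0.26532298]
 [ 0.6856984  -0.2515202 ]
 [ 0.6672785   0.06925046]]
pics/top0.png [ 305  195   55   47 1936] [330.04338843 217.67200413]
pics/top0.png [353 250  20  20 202] [361.67326733 259.75742574]
pics/top0.png [300 259  13  13 114] [305.75438596 264.94736842]
pics/side0.png [ 250  225   59   56 2154] [278.61420613 248.59795729]
pics/side0.png [216 233  14  12 131] [222.58015267 238.83969466]
pics/side0.png [210 277   5  23  70] [211.34285714 290.98571429]
pics/side0.png [224 279  24  21 278] [235.8705036  290.62589928]
```

View pics/c1.png

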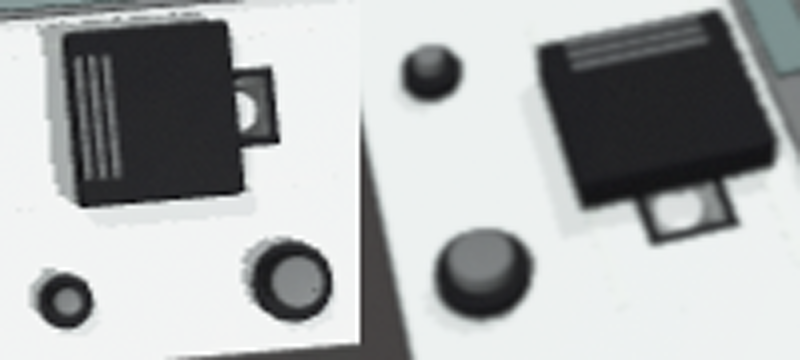

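The crop shows the grey top of the measure key at (298,281) from above and (480,255) from the side. The cover's outer top edge runs from (63,35) to (83,206).

```bash
cat >> h.py <<'E'
th=np.radians(3.2865); C=np.array([.5563,-.098]); A=np.array([[np.cos(th),-np.sin(th)],[np.sin(th),np.cos(th)]])
def w(p): return C+A@np.array(p)
def loc(x): return A.T@(np.array(x)[:2]-C)
E
python3 - <<'E'
from h import *
from workcell import monitor
from scipy.spatial.transform import Rotation as Ro
T=cal('top'); S=cal('side')
p,e=two(T,(364.5,260.25),S,(235,283.75)); print('key',p,e,loc(p),'exp',w((-.082,-.075)))
p,e=two(T,(306.8,265),S,(222.6,235.8)); print('pow',p,e,loc(p))
for q in((305.75,198.75),(310.75,241.5)): print('cover',loc(onz(T,q,.1355)))
s=monitor.state(); R=Ro.from_quat(s['tcp_rot']).as_matrix(); print(R)
tgt=np.r_[w((.02,.12)),.2]; print(tgt, 'tool shift',R.T@(tgt-s['ee_pos']))
print('yaw err deg',np.degrees(th-np.arctan2(-R[0,1],R[1,1])))
E
```

```text
key [ 0.47945925 -0.17868581  0.1313138 ] 0.002739205173597689 [-0.08134    -0.07614792] exp [ 0.47873452 -0.17757761]
pow [ 0.47257102 -0.04883274  0.12440099] 0.002968488825215549 [-0.08077257  0.05388648]
cover [0.06714403 0.04327807]
cover [-0.03044726  0.04110358]
[[-9.50553626e-01  3.10559723e-01 -6.80346999e-04]
 [ 3.10560446e-01  9.50552105e-01 -1.70471801e-03]
 [ 1.17288518e-04 -1.83171476e-03 -9.99998316e-01]]
[0.56938765 0.02294922 0.2       ] tool shift [-0.53411869 -0.42565629  0.04201528]
yaw err deg 21.379496611018386
```

Request:
{"fn": "servo_tool", "kwargs": {"targets": [[[0,0,0],[0,0,-10.5]],[[0,0,0],[0,0,-10.5]],[[-0.023,-0.039,0],[0,0,0]],[[-0.023,-0.039,0],[0,0,0]],[[-0.023,-0.039,0],[0,0,0]]], "jaw": 0}}

```text
t: 0.78
ee_pos: [0.2696, 0.4796, 0.239]
tcp_rot: [-0.034, 0.999, -0.002, -0.001]
force: [1.0, 0.4, 0.2]
opening: 0.0003
```

Request:
{"fn": "servo_tool", "kwargs": {"targets": [[[-0.023,-0.039,0],[0,0,0]],[[-0.023,-0.039,0],[0,0,0]],[[-0.023,-0.039,0],[0,0,0]],[[-0.023,-0.039,0],[0,0,0]],[[-0.023,-0.039,0],[0,0,0]]]}}

```text
t: 1.4
ee_pos: [0.4002, 0.2858, 0.2384]
tcp_rot: [-0.035, 0.999, -0.003, -0.001]
force: [0.9, 0.2, 0.1]
opening: -0.0001
```

Request:
{"fn": "servo_tool", "kwargs": {"targets": [[[-0.023,-0.039,0],[0,0,0]],[[-0.023,-0.039,0],[0,0,0]],[[-0.023,-0.039,0],[0,0,0]],[[-0.023,-0.039,0],[0,0,0]],[[0,0,0],[0,0,0]]]}}

```text
t: 2.02
ee_pos: [0.5062, 0.1286, 0.2381]
tcp_rot: [-0.033, 0.999, -0.003, -0.001]
force: [0.2, 0.6, 0.2]
opening: -0.0002
```

```bash
cat >> h.py <<'E'
def err(t):
    from workcell import monitor
    from scipy.spatial.transform import Rotation as Ro
    s=monitor.state(); R=Ro.from_quat(s['tcp_rot']).as_matrix(); tgt=np.r_[w(t[:2]),t[2]]
    print('t',round(s['t'],2),'pos',np.round(s['ee_pos'],4),'loc',np.round(loc(s['ee_pos']),4),'open',round(s['opening'],4),'F',np.round(s['force'],2))
    print('tool shift',np.round(R.T@(tgt-s['ee_pos']),4),'yaw(tool z) deg',round(-np.degrees(th-np.arctan2(-R[0,1],R[1,1])),2),'tilt',np.round(R[:2,2],4))
E
python3 -c "
from h import *
err((.02,.095,.2))"
```

```text
t 2.02 pos [0.5062 0.1286 0.2381] loc [-0.0371  0.2291] open -0.0002 F [0.16 0.59 0.21]
tool shift [-0.0561 -0.1343  0.0386] yaw(tool z) deg 0.46 tilt [-0.0027 -0.0055]
```

Request:
{"fn": "servo_tool", "kwargs": {"targets": [[[-0.019,-0.045,0],[0,0,0.4]],[[-0.019,-0.045,0],[0,0,0]],[[-0.019,-0.045,0],[0,0,0]],[[0,0,0.03],[0,0,0]],[[0,0,0.03],[0,0,0]]]}}

```text
t: 2.65
ee_pos: [0.5734, -0.0029, 0.1789]
tcp_rot: [-0.03, 1.0, -0.001, 0.001]
force: [0.2, 0.1, 0.3]
opening: 0.0002
```

```bash
python3 -c "
from h import *
err((.02,.085,.131))
cv2.imwrite('pics/s1.png',viewer.get_image('side')[170:310,190:340].repeat(4,0).repeat(4,1))"
```

```text
t 2.65 pos [ 0.5734 -0.0029  0.1789] loc [0.0225 0.094 ] open 0.0002 F [0.17 0.07 0.32]
tool shift [ 0.0026 -0.0089  0.0479] yaw(tool z) deg 0.18 tilt [ 0.0013 -0.0026]
```

View pics/s1.png

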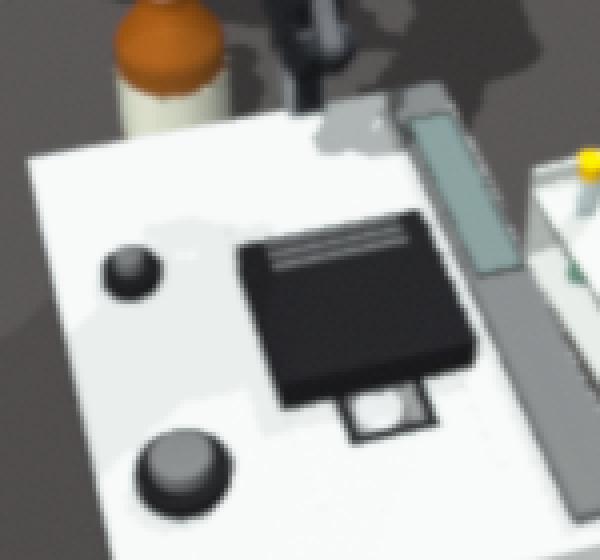

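The fingertips end at about (308,110) in the crop, above bare deck beyond the cover. I'll compare that with the predicted tip position and then go down.

```bash
python3 -c "
from h import *
K,R,t=cal('side')
for d in(0,.006,.011,.017,.024):
  p=cv2.projectPoints(np.array([[.5734,-.0029,.1784-d]]),R,t,K,None)[0].ravel(); print(d,(p-[190,170])*4)"
```

```text
0 [301.69435781  97.72408524]
0.006 [301.91417889 106.31167735]
0.011 [302.09586914 113.4096396 ]
0.017 [302.31212715 121.85803575]
0.024 [302.56201957 131.62040337]
```

Request:
{"fn": "servo_tool", "kwargs": {"targets": [[[0.002,-0.006,0.02],[0,0,0.2]],[[0,0,0.018],[0,0,0]],[[0,0,0],[0,0,0]]]}}

```text
t: 3.08
ee_pos: [0.567, -0.0062, 0.1347]
tcp_rot: [-0.03, 1.0, -0.0, -0.005]
force: [-0.1, -0.4, -1.0]
opening: 0.0002
```

Request:
{"fn": "servo_tool", "kwargs": {"targets": [[[0,-0.004,0.003],[0,0,0]],[[0,0,0],[0,0,0]]]}}

```text
t: 3.32
ee_pos: [0.5685, -0.0097, 0.1332]
tcp_rot: [-0.03, 1.0, -0.0, -0.003]
force: [0.3, 0.4, 0.9]
opening: -0.0
```

```bash
python3 -c "
from h import *
err((.02,.065,.131))"
```

```text
t 3.33 pos [ 0.5685 -0.0097  0.1332] loc [0.0173 0.0875] open -0.0 F [0.26 0.41 0.9 ]
tool shift [-0.0027 -0.0225  0.0022] yaw(tool z) deg 0.18 tilt [-0.0065 -0.001 ]
```

Request:
{"fn": "servo_tool", "kwargs": {"targets": [[[-0.001,-0.006,0.001],[0,0,0.2]],[[-0.001,-0.006,0.001],[0,0,0]],[[0,-0.006,0],[0,0,0]],[[0,-0.006,0],[0,0,0]],[[0,-0.006,0],[0,0,0]]]}}

```text
t: 3.95
ee_pos: [0.574, -0.0416, 0.133]
tcp_rot: [-0.028, 1.0, -0.0, -0.001]
force: [0.6, 2.4, 0.7]
opening: -0.0
```

```bash
python3 -c "
from h import *
err((.02,.01,.131))"
```

```text
t 3.95 pos [ 0.574  -0.0416  0.133 ] loc [0.0209 0.0553] open -0.0 F [0.61 2.42 0.65]
tool shift [ 0.0008 -0.0453  0.0021] yaw(tool z) deg -0.06 tilt [-0.0028 -0.001 ]
```

Request:
{"fn": "servo_tool", "kwargs": {"targets": [[[0,-0.006,0],[0,0,0]],[[0,-0.006,0],[0,0,0]],[[0,-0.006,0],[0,0,0]],[[0,-0.006,0],[0,0,0]],[[0,-0.006,0],[0,0,0]]]}}

```text
t: 4.58
ee_pos: [0.5758, -0.0722, 0.1331]
tcp_rot: [-0.028, 1.0, 0.001, -0.001]
force: [0.1, 2.7, 0.6]
opening: -0.0003
```

```bash
python3 -c "
from h import *
err((.02,.01,.131))"
```

```text
t 4.58 pos [ 0.5758 -0.0722  0.1331] loc [0.021  0.0246] open -0.0003 F [0.09 2.73 0.6 ]
tool shift [ 0.0009 -0.0146  0.002 ] yaw(tool z) deg -0.09 tilt [-0.0027  0.0016]
```

About 18 mm remain, so I'll slow down.

Request:
{"fn": "servo_tool", "kwargs": {"targets": [[[0,-0.003,0],[0,0,0]],[[0,-0.003,0],[0,0,0]],[[0,-0.003,0],[0,0,0]],[[0,-0.003,0],[0,0,0]],[[0,-0.002,0],[0,0,0]]]}}

```text
t: 5.2
ee_pos: [0.5767, -0.0874, 0.1331]
tcp_rot: [-0.028, 1.0, 0.001, -0.001]
force: [0.5, 2.0, 0.8]
opening: 0.0003
```

Request:
{"fn": "servo_tool", "kwargs": {"targets": [[[0,-0.002,0],[0,0,0]],[[0,-0.002,0],[0,0,0]]]}}

```text
t: 5.45
ee_pos: [0.5769, -0.0915, 0.1331]
tcp_rot: [-0.028, 1.0, 0.001, -0.001]
force: [0.4, 3.5, 1.0]
opening: 0.0002
```

```bash
python3 -c "
from h import *
err((.02,.006,.131))"
```

```text
t 5.45 pos [ 0.5769 -0.0915  0.1331] loc [0.021  0.0053] open 0.0002 F [0.36 3.51 0.97]
tool shift [0.001  0.0007 0.0021] yaw(tool z) deg -0.1 tilt [-0.0026  0.0018]
```

Continuing in 1 mm rows until the force rises at the stop.

Request:
{"fn": "servo_tool", "kwargs": {"targets": [[[0,-0.001,0],[0,0,0]],[[0,-0.001,0],[0,0,0]]]}}

```text
t: 5.7
ee_pos: [0.5769, -0.0916, 0.1331]
tcp_rot: [-0.027, 1.0, 0.003, -0.001]
force: [0.6, 4.8, 1.8]
opening: -0.0001
```

Request:
{"fn": "servo_tool", "kwargs": {"targets": [[[0,-0.001,0],[0,0,0]],[[0,-0.001,0],[0,0,0]]]}}

```text
t: 5.95
ee_pos: [0.5769, -0.0915, 0.1331]
tcp_rot: [-0.027, 1.0, 0.005, -0.002]
force: [0.4, 4.7, 1.3]
opening: 0.0
```

The cover has stopped moving and the force has risen to 4.8 N, so it's at the stop. Back off, rise and look.

Request:
{"fn": "servo_tool", "kwargs": {"targets": [[[0,0.004,0],[0,0,0]],[[0,0.012,0],[0,0,0]],[[0,0,-0.03],[0,0,0]],[[0,0,-0.035],[0,0,0]],[[0,0,0],[0,0,0]]]}}

```text
t: 6.58
ee_pos: [0.5751, -0.0758, 0.1985]
tcp_rot: [-0.028, 1.0, 0.003, -0.003]
force: [0.3, -0.3, -0.5]
opening: 0.0002
```

```bash
python3 -c "
from h import *
err((-.0815,-.0755,.165))
cv2.imwrite('pics/s2.png',viewer.get_image('side')[170:310,190:340].repeat(4,0).repeat(4,1))"
```

```text
t 6.58 pos [ 0.5751 -0.0758  0.1985] loc [0.02   0.0211] open 0.0002 F [ 0.32 -0.31 -0.53]
tool shift [ 0.1011 -0.097   0.0336] yaw(tool z) deg -0.1 tilt [-0.0065  0.0052]
```

View pics/s2.png

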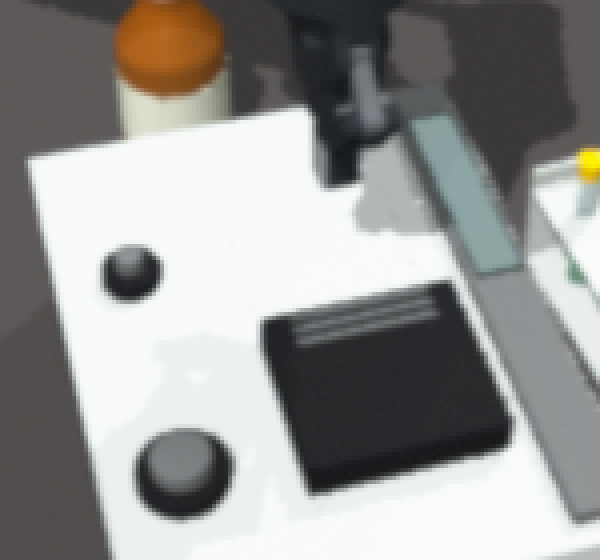

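The cover is over the well, with its outer edge from (262,322) to (450,282), and the vial is no longer visible. Next I'll move over the measure key.

Request:
{"fn": "servo_tool", "kwargs": {"targets": [[[0.033,-0.032,0],[0,0,0]],[[0.033,-0.032,0],[0,0,0]],[[0.033,-0.032,0],[0,0,0]],[[0.003,-0.002,0.01],[0.2,0.3,0]],[[0,0,0],[0,0,0]]]}}

```text
t: 7.25
ee_pos: [0.4704, -0.1787, 0.1789]
tcp_rot: [-0.029, 0.999, 0.003, -0.013]
force: [0.2, -1.1, -0.6]
opening: 0.0004
```

```bash
python3 -c "
from h import *
err((-.0815,-.0755,.15))"
```

```text
t 7.25 pos [ 0.4704 -0.1787  0.1789] loc [-0.0904 -0.0756] open 0.0004 F [ 0.21 -1.08 -0.6 ]
tool shift [-0.0097 -0.0001  0.0287] yaw(tool z) deg 0.04 tilt [-0.0264  0.0053]
```

Request:
{"fn": "servo_tool", "kwargs": {"targets": [[[-0.009,0,0.008],[0.3,-1.5,0]],[[0,0,0.005],[0,0,0]],[[0,0,0],[0,0,0]]]}}

```text
t: 7.62
ee_pos: [0.4803, -0.1756, 0.1637]
tcp_rot: [-0.031, 1.0, 0.002, -0.001]
force: [0.0, 0.7, -0.1]
opening: 0.0002
```

```bash
python3 -c "
from h import *
err((-.0815,-.0755,.15))
cv2.imwrite('pics/s3.png',viewer.get_image('side')[170:310,190:340].repeat(4,0).repeat(4,1))"
```

```text
t 7.62 pos [ 0.4803 -0.1756  0.1637] loc [-0.0804 -0.0731] open 0.0002 F [ 0.02  0.65 -0.08]
tool shift [ 0.0011 -0.0024  0.0137] yaw(tool z) deg 0.22 tilt [-0.0017  0.0032]
```

View pics/s3.png

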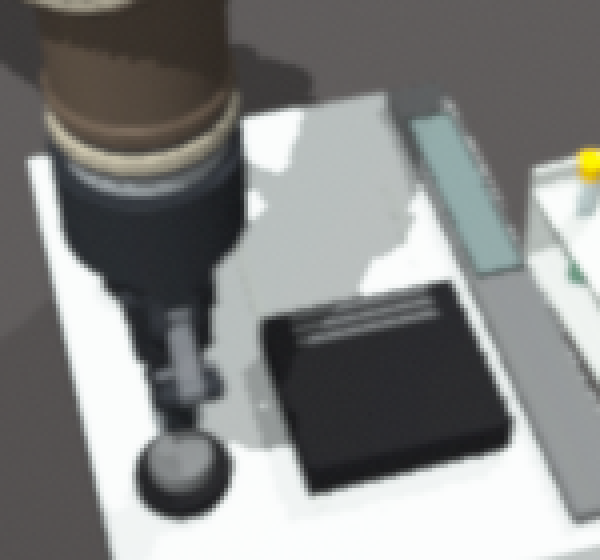

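The fingertips hang just above the key, with the tip at about (182,425) and the key top at (180,460). I'll descend gently.

Request:
{"fn": "servo_tool", "kwargs": {"targets": [[[0.001,-0.002,0.006],[0,0,0]],[[0,0,0.006],[0,0,0]],[[0,0,0.004],[0,0,0]],[[0,0,0],[0,0,0]]]}}

```text
t: 8.18
ee_pos: [0.4799, -0.1777, 0.1473]
tcp_rot: [-0.031, 1.0, 0.001, -0.0]
force: [0.5, -0.3, -0.0]
opening: -0.0001
```

Request:
{"fn": "servo_tool", "kwargs": {"targets": [[[0,0,0.003],[0,0,0]],[[0,0,0.003],[0,0,0]]]}}

```text
t: 8.43
ee_pos: [0.4801, -0.1778, 0.1415]
tcp_rot: [-0.031, 1.0, 0.001, -0.0]
force: [-1.1, 0.6, 1.5]
opening: -0.0002
```

```bash
python3 -c "
from h import *
err((-.0815,-.0755,.14))"
```

```text
t 8.43 pos [ 0.4801 -0.1778  0.1415] loc [-0.0806 -0.0753] open -0.0002 F [-1.1   0.55  1.53]
tool shift [ 0.0009 -0.0002  0.0015] yaw(tool z) deg 0.24 tilt [-0.0003  0.0026]
```

Request:
{"fn": "servo_tool", "kwargs": {"targets": [[[0.0005,0,0.002],[0,0,0]],[[0,0,0.002],[0,0,0]]]}}

```text
t: 8.68
ee_pos: [0.4801, -0.1779, 0.1381]
tcp_rot: [-0.031, 1.0, 0.001, 0.0]
force: [-1.4, 1.5, 4.6]
opening: 0.0003
```

Request:
{"fn": "servo_tool", "kwargs": {"targets": [[[0,0,0.002],[0,0,0]]]}}

```text
t: 8.8
ee_pos: [0.4802, -0.1779, 0.1369]
tcp_rot: [-0.031, 1.0, 0.001, 0.0]
force: [-5.4, 2.1, 15.0]
opening: -0.0001
```

Request:
{"fn": "servo_tool", "kwargs": {"targets": [[[0,0,0.002],[0,0,0]]]}}

```text
t: 8.93
ee_pos: [0.4802, -0.1779, 0.1368]
tcp_rot: [-0.031, 1.0, 0.001, -0.0]
force: [-6.4, 2.9, 19.5]
opening: 0.0001
```

The key is bottomed: the force jumped well past 5 N and the motion stopped about 6 mm after contact. Release straight up.

Request:
{"fn": "servo_tool", "kwargs": {"targets": [[[0,0,-0.004],[0,0,0]],[[0,0,-0.006],[0,0,0]],[[0,0,-0.025],[0,0,0]],[[0,0,-0.04],[0,0,0]],[[0,0,-0.04],[0,0,0]]]}}

```text
t: 9.55
ee_pos: [0.4773, -0.1773, 0.2498]
tcp_rot: [-0.031, 1.0, 0.003, -0.005]
force: [0.7, -0.2, -0.9]
opening: -0.0001
```

Request:
{"fn": "servo_tool", "kwargs": {"targets": [[[0.02,0.03,-0.01],[0,0,0]],[[0.02,0.03,0],[0,0,0]],[[0.02,0.03,0],[0,0,0]],[[0,0,0],[0,0,0]],[[0,0,0],[0,0,0]]]}}

```text
t: 10.18
ee_pos: [0.4137, -0.0914, 0.2644]
tcp_rot: [-0.03, 1.0, 0.0, 0.001]
force: [-0.6, -0.6, -1.1]
opening: -0.0001
```

```bash
python3 -c "
from h import *
err((-.0815,-.0755,.14))
im=viewer.get_image('top');cv2.imwrite('pics/t4.png',im[100:310,170:470].repeat(2,0).repeat(2,1))"
```

```text
t 10.18 pos [ 0.4137 -0.0914  0.2644] loc [-0.142   0.0148] open -0.0001 F [-0.62 -0.59 -1.11]
tool shift [-0.06   -0.0906  0.1244] yaw(tool z) deg 0.2 tilt [0.0018 0.0007]
```

View pics/t4.png

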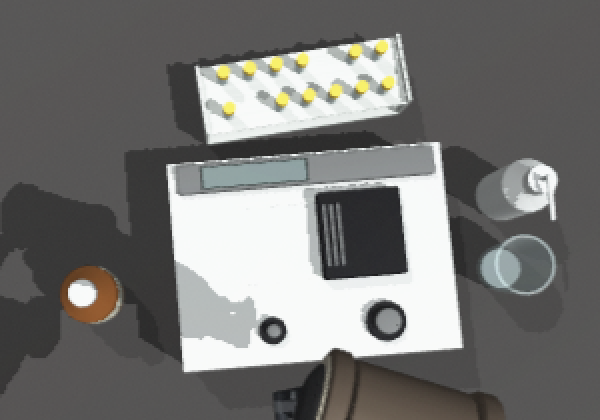

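The cover covers the well, with its outer edge from (316,193) to (322,279). Both keys are up, and the bottles, beaker and rack haven't moved. One numeric check of the cover edge, then I'll hand in.

```bash
python3 -c "
from h import *
T=cal('top')
y=[loc(onz(T,q,.1355))[1] for q in((328,196.5),(331,239.5))];print(y)
from workcell import order
if np.mean(y)<-.0045: print(order.close_job())"
```

```text
[np.float64(-0.007678719369448334), np.float64(-0.004808451825124541)]
the job is handed in; nothing more can be done
None
```

I shut the sliding cover and then pressed and released the measure key; the job is handed in at about 10 s of the 37 s allowed.

- **Cover:** I pushed it with the closed fingertips at about 40–50 mm/s, slowing to under 25 mm/s before the stop. Motion ceased at the stop and the force rose to about 5 N. In the last picture the outer edge measured y ≈ -7.7 and -4.8 mm at its two ends. The mean of about -6.2 mm, against -7.5 mm when fully shut, means it is shut to within measuring error.
- **Measure key:** The fingertips pressed it about 6 mm down until it bottomed, with the vertical force reaching about 20 N, and then lifted straight off. The key looks up again.
- **Surroundings:** The power key was not touched. The bottles, beaker and rack looked undisturbed, and the arm was clear of everything at hand-in. The vial was never touched, but it is hidden under the cover and I could not see it at the end.

No check failed. The 3 mm difference between the two ends of the cover edge is about one pixel.

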